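# Reload specimens in reverse for retest

### The job

Move all four resin specimens from the aluminium tray to the wooden retest rack, one to a pocket, in reverse order: the specimen nearest the yellow block on the tray goes in the pocket farthest from the yellow block on the rack, and so on, so that the one farthest from the tray's yellow block ends nearest the rack's. Keep them upright with the polished face up, leave them standing flat in their pockets, and do not disturb the loose steel disc, bottle and brush beyond the racks.

Things in the scene. Friction and masses are not known exactly. Their poses are not given: they have to be found in the camera images.
- spec_red_mid (a point): red specimen: loose resin cylinder, 32 mm diameter, 40 mm tall, 70 g nominal, small steel square in its top face; this point is its centre, 20 mm above its underside and below its top; z is up through the top face. At the start it stands on the pad of its own colour, its underside 15 mm above the table. Neighbours stand 54 mm apart: fingers fit best across the row.
- spec_blue_mid (a point): blue specimen: loose resin cylinder, 32 mm diameter, 40 mm tall, 70 g nominal, small steel square in its top face; this point is its centre, 20 mm above its underside and below its top; z is up through the top face. At the start it stands on the pad of its own colour, its underside 15 mm above the table. Neighbours stand 54 mm apart: fingers fit best across the row.
- spec_green_mid (a point): green specimen: loose resin cylinder, 32 mm diameter, 40 mm tall, 70 g nominal, small steel square in its top face; this point is its centre, 20 mm above its underside and below its top; z is up through the top face. At the start it stands on the pad of its own colour, its underside 15 mm above the table. Neighbours stand 54 mm apart: fingers fit best across the row.
- spec_black_mid (a point): black specimen: loose resin cylinder, 32 mm diameter, 40 mm tall, 70 g nominal, small steel square in its top face; this point is its centre, 20 mm above its underside and below its top; z is up through the top face. At the start it stands on the pad of its own colour, its underside 15 mm above the table. Neighbours stand 54 mm apart: fingers fit best across the row.
- pad_red: red disc, 48 mm diameter, 3 mm thick, fixed on the tray under the red specimen and never moving, so it keeps the record of where that specimen stood; origin at the centre of its underside, 12 mm above the table.
- pad_blue: blue disc, 48 mm diameter, 3 mm thick, fixed on the tray under the blue specimen and never moving, so it keeps the record of where that specimen stood; origin at the centre of its underside, 12 mm above the table.
- pad_green: green disc, 48 mm diameter, 3 mm thick, fixed on the tray under the green specimen and never moving, so it keeps the record of where that specimen stood; origin at the centre of its underside, 12 mm above the table.
- pad_black: black disc, 48 mm diameter, 3 mm thick, fixed on the tray under the black specimen and never moving, so it keeps the record of where that specimen stood; origin at the centre of its underside, 12 mm above the table.
- tray: fixed flat aluminium plate, 62 x 226 x 12 mm, long axis = its y, yellow end block (18 mm tall) at its +y end; origin at the centre of its underside, on the table. The pads lie on it at y = +81, +27, -27, -81 mm (x = 0), in a colour order that varies. It may be turned any way round.
- rack: fixed wooden rack, 62 x 226 mm, long axis = its y, yellow end block (18 mm tall) at its +y end; origin at the centre of its underside, on the table. Four open pockets, centres at y = +81, +27, -27, -81 mm (x = 0), 48 (y) x 50 (x) mm inside, floor 10 mm above the table; dividers 8 mm, long-side lips 4 mm above that floor. Turned any way round, independently of the tray.
There are look-alikes about, which are no part of the job. Of the things shaped like the part that bears spec_blue_mid, the blue one is meant. Of the things shaped like the part that bears spec_black_mid, the black one is meant.

How it is judged:
By the outcome, as a careful person would: the job done as asked, in the order asked, and still so for the second after the job is handed in, with the robot touching nothing.
It also fails if it takes over 107 s, if anything falls off the work surface, if the arm or the gripper's body presses on something with over 40 N, if the wrist force passes 120 N, or if a joint passes its speed limit or range.

### The arm

A 7-joint arm with a two-finger parallel gripper is mounted at the origin on the work surface. World frame = base frame: x ahead of the robot, y to its left, z up, the work surface at z = 0. Lengths are in m, angles in rad, forces in N, time in s.
With the tool pointing down it reaches from about 0.375 to 0.925 m from the base axis. Payload 3.1 kg.
Tool frame: the origin (TCP) lies at the very end of the fingers, on their centre line; the grasp point (between the pads) lies 19 mm behind it (manip.grasp_offset is the distance from the TCP to the grasp point, in m); z points along the fingers, y is the line along which they close (so a half turn about z gives the same grasp; the last joint's range is limited). The gripper opens to 85 mm and grips with 20 to 120 N. Pads are 22 mm wide; open, the fingers measure 114 mm over their backs; the gripper's body (76 mm by 85 mm) begins 54 mm behind the grasp point. The pads swing forward as they close: fully open they stand 13 mm farther back than shut.
Start: joints at [1.088, 0.383, 0.044, 1.598, -0.018, 1.161, -0.05], TCP at [0.244, -0.602, 0.231] pointing down, gripper open.
Joint ranges: [-2.61, 2.61], [-0.41, 2.15], [-1.48, 1.57], [0, 2.5], [-1.57, 4.71], [0.05, 1.97], [-2.85, 2.85]. Speed limits (rad/s): [2.79, 2.79, 3.14, 3.14, 3.14, 3.14, 3.14].

### API

Orientations are given as a unit quaternion [w, x, y, z].
In Python, from bench import sensors, cams, ticket, manip gives the robot as it stands.
- The arm moves only by the shell command python3 -m jog 'ROWS' [FORCE]. ROWS is JSON, a list of rows, each a list of 3 entries, a list of its own where there are three numbers: the shift along the tool's x, y, z in m, then the turn, a rotation vector about the tool's x, y, z in degrees, then the gripper command: -1 is shut, 1 is fully open, values between are in proportion. In form: [[[dx, dy, dz], [ax, ay, az], jaw], ...]. A call has 1 to 12 rows; each row shifts and turns the commanded pose from where the row before left it, along the tool's axes as they then stand; what a row does not reach is not made up. A row lasts 1/8 s, in which the tool goes at most 62.5 mm and 10.7 degrees, less where a joint would pass 70% of its speed; a pose out of reach is approached as far as the arm can. A call is refused whole if a number of a shift passes 0.0625 or a number of a turn 10.7, either way. A call with a gripper value outside its range is refused whole. The fingers move at their own pace and stop on an object; FORCE is the grip in N (left out, the last holds). Time passes only in rows, so rows that do not move let the fingers close. It gives the time, the measured TCP pose, the force, the opening and the grip force at its end, in the units of the state.
- sensors.state(): the state, without advancing time (a new reading comes with each control period).
- cams.camera(name): name is "scene" or "top"; returns the picture (480x640x3 uint8, red, green, blue); there is no depth.
- cams.get_calibration(name): a dict with "camera_matrix" (3x3 intrinsics, pixels), "extrinsics" (4x4, takes a point from camera to world coordinates). Camera axes: x right, y down, z forward; pixel columns grow to the right and rows downward; lengths in m; the calibration is good to about 2 mm. A picture is of the moment at which its call begins. get_calibration takes no time and is no camera call.
- ticket.job_done(): hands the job in; it is judged then, once.
The state is a dict: "clock": time; "joint_pos": joint angles; "qd": joint speeds; "joint_torque": joint torques, N m; "eef_pos": TCP position; "tool_rot": TCP orientation; "wrist_force": force on the tool from outside, world axes, zero at the start; "moment": the same for the moment, N m; "opening": finger opening in m; "gripper_force": force on a finger pad.
Only numpy, scipy, OpenCV 4.12 (cv2) and the standard library are available. Lean on these libraries where they do the work, as an engineer would, in place of code of your own. Each camera call takes 0.05 s, during which the arm holds its last target. There are 200 camera calls.

## Working session

There is one attempt and no reset: what is moved stays moved. The work goes in short steps, Python scripts to look and compute and a shell command to move; the robot and the scene stay as the last step left them, time stands still between calls to the robot, and variables do not carry over. Pictures are saved under pics/ and viewed, at most 14 in all, crops included, and the job is handed in when it is done.

```bash
mkdir -p pics; ls; python3 - <<'E'
from bench import sensors,cams,manip
import cv2
for n in("scene","top"):
    cv2.imwrite(f"pics/{n}0.png",cams.camera(n)[:,:,::-1])
    c=cams.get_calibration(n);print(n,c)
s=sensors.state();print({k:s[k] for k in("clock","eef_pos","tool_rot","opening")},manip.grasp_offset)
E
```

```text
pics
scene {'camera_matrix': array([[562.45928917,   0.        , 321.5979858 ],
       [  0.        , 562.45928917, 234.03670711],
       [  0.        ,   0.        ,   1.        ]]), 'extrinsics': array([[-0.85990949,  0.40434196, -0.31154974,  0.84336756],
       [ 0.51042858,  0.68625788, -0.51818219,  0.47514084],
       [ 0.00428066, -0.60461368, -0.79650736,  0.86079475],
       [ 0.        ,  0.        ,  0.        ,  1.        ]])}
top {'camera_matrix': array([[590.18630601,   0.        , 316.81886584],
       [  0.        , 590.18630601, 233.77543372],
       [  0.        ,   0.        ,   1.        ]]), 'extrinsics': array([[-0.01204905, -0.98785232,  0.15492778,  0.3859287 ],
       [-0.99973598,  0.01493291,  0.01746389, -0.06380903],
       [-0.01956527, -0.15467645, -0.98777143,  1.05934026],
       [ 0.        ,  0.        ,  0.        ,  1.        ]])}
{'clock': 0.1, 'eef_pos': array([ 0.24368357, -0.60166118,  0.22998529]), 'tool_rot': array([-1.17865282e-03,  9.81538634e-01,  1.91260136e-01, -2.83801001e-04]), 'opening': 0.08542792801251031} 0.0187
```

View pics/top0.png

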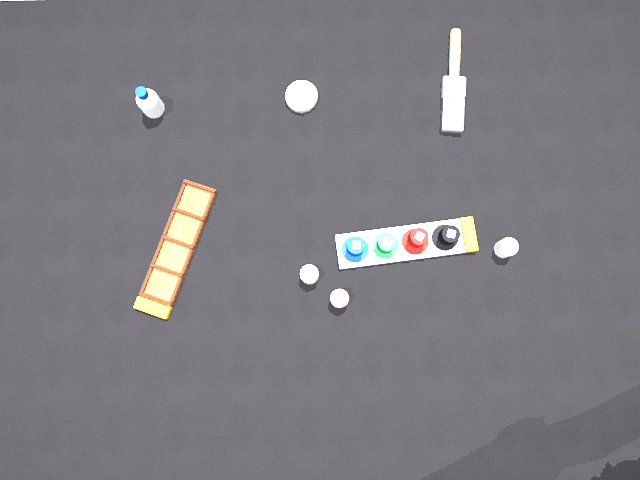

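View pics/scene0.png

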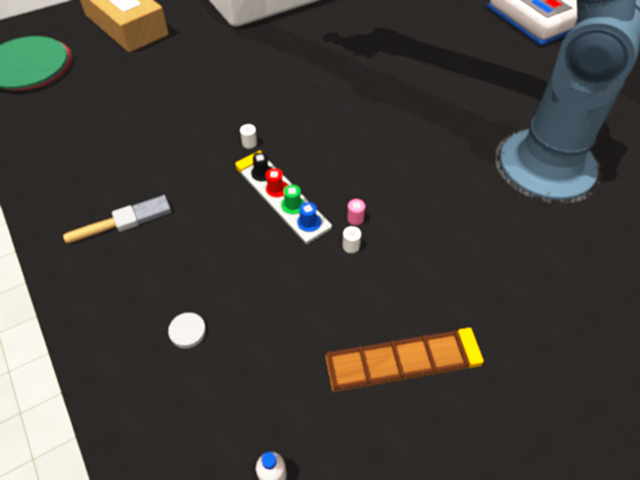

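The top view shows the tray with its yellow block at (469,234). From that block outward the specimens are black (450,236), red (417,238), green (387,244) and blue (356,247). The rack has its yellow block at (153,308), with pockets at about (162,287), (172,257), (183,230) and (195,202) going away from it.

Things that could be mistaken for the specimens are the white cylinders at (309,274) and (507,248) and the pinkish one at (340,298). All stand off the tray, so I choose the four on the coloured pads. I'll check that in close crops.

```bash
python3 - <<'E'
import cv2
i=cv2.imread("pics/top0.png")
cv2.imwrite("pics/tray.png",cv2.resize(i[205:285,325:525],None,fx=4,fy=4,interpolation=cv2.INTER_CUBIC))
cv2.imwrite("pics/rack.png",cv2.resize(i[175:325,125:225],None,fx=4,fy=4,interpolation=cv2.INTER_CUBIC))
E
```

```text
(no output)
```

View pics/tray.png

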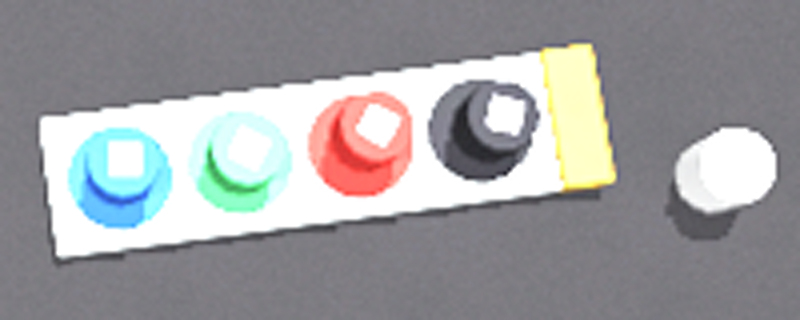

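View pics/rack.png

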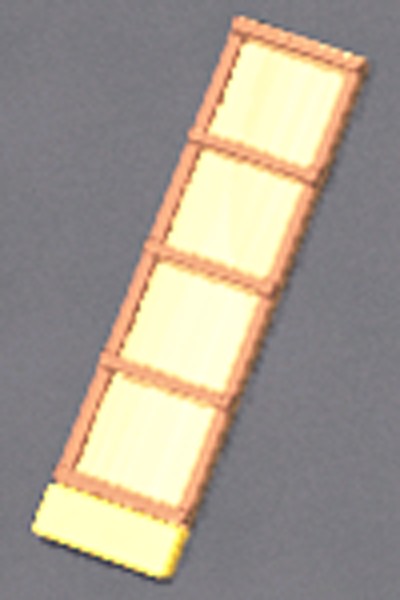

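```bash
cat >h.py <<'E'
import numpy as np
from bench import sensors,cams
from scipy.spatial.transform import Rotation as R
def w(uv,z,n="top"):
    c=cams.get_calibration(n);K,T=c["camera_matrix"],c["extrinsics"]
    d=T[:3,:3]@np.linalg.solve(K,[uv[0],uv[1],1]);p=T[:3,3]
    return (p+d*(z-p[2])/d[2])[:2]
def px(p,n):
    c=cams.get_calibration(n);K,T=c["camera_matrix"],c["extrinsics"]
    q=K@(T[:3,:3].T@(np.array(p)-T[:3,3]));return q[:2]/q[2]
def yaw():
    q=sensors.state()["tool_rot"];r=R.from_quat([q[1],q[2],q[3],q[0]]);return r
def to(x,y,z,ang=None):
    "shift in tool axes to reach TCP x,y,z; and turn about tool z so that closing axis has world angle ang"
    r=yaw();s=sensors.state();d=r.inv().apply(np.array([x,y,z])-s["eef_pos"])
    return d.round(4)
E
python3 - <<'E'
from h import *
o=np.array([325,205])
pads=[(120,177),(240,161),(361,145),(484,130)];tops=[(126,159),(250,147),(380,127),(505,115)]
names="blue green red black".split()
P=np.array([w(np.array(p)/4+o,.015) for p in pads]);T=np.array([w(np.array(p)/4+o,.055) for p in tops])
def fit(X,s):
    s=np.array(s);c=X.mean(0);u=((X-c)*s[:,None]).sum(0);sc=np.linalg.norm(u)/(s**2).sum();u/=np.linalg.norm(u)
    return c,u,np.degrees(np.arctan2(u[1],u[0])),sc,c+np.outer(s,u)
c,u,a,sc,F=fit(P,[-.081,-.027,.027,.081]);print("tray",c,a,sc);print(F.round(4),P.round(4),T.round(4))
D=[(301,45),(256,158),(212,269),(167,381),(123,498)]
X=np.array([w(np.array(p)/4+[125,175],.018) for p in D]);c,u,a,sc,F=fit(X,[-.108,-.054,0,.054,.108])
print("rack",c,a,sc);print((F-X).round(4));print("pockets far->near",[(c+s*u).round(4) for s in(-.081,-.027,.027,.081)])
r=yaw();print(r.as_matrix().round(3))
for n in("scene",):
  for p in F:print(px([*p,.018],n))
E
```

```text
tray [ 0.53027997 -0.19392992] -83.40174653176422 1.0090687571224988
[[ 0.521  -0.1135]
 [ 0.5272 -0.1671]
 [ 0.5334 -0.2208]
 [ 0.5396 -0.2744]] [[ 0.5208 -0.113 ]
 [ 0.5272 -0.1666]
 [ 0.5336 -0.2206]
 [ 0.5395 -0.2755]] [[ 0.5234 -0.1139]
 [ 0.5278 -0.1671]
 [ 0.5356 -0.223 ]
 [ 0.54   -0.2766]]
rack [0.53784079 0.20318355] 159.71305275735773 1.002216851104248
[[-0.0007  0.0004]
 [ 0.0006 -0.0002]
 [ 0.0002 -0.0002]
 [-0.0005 -0.0003]
 [ 0.0004  0.0003]]
pockets far->near [array([0.6138, 0.1751]), array([0.5632, 0.1938]), array([0.5125, 0.2125]), array([0.4619, 0.2313])]
[[ 0.927  0.375 -0.001]
 [ 0.375 -0.927  0.002]
 [-0.    -0.002 -1.   ]]
[330.44412991 368.90034041]
[363.52792684 363.22870783]
[396.16850565 357.63305718]
[428.37471365 352.11187173]
[460.15516423 346.66367486]
```

The crops show each specimen standing on its own pad, with bare, regular pockets on the rack. Across-row closing directions are 6.6° at the tray and 69.7° at the rack. I'll rotate first.

```bash
python3 -m jog '[[[0,0,0],[0,0,-10.65],0.5],[[0,0,0],[0,0,-10.65],0.5],[[0,0,0],[0,0,-10.65],0.5],[[0,0,0],[0,0,-10.65],0.5],[[0,0,0],[0,0,-10.65],0.5],[[0,0,0],[0,0,-10.65],0.5],[[0,0,0],[0,0,-10.65],0.5],[[0,0,0],[0,0,0],0.5]]' 40
cat >>h.py <<'E'
def rep(x,y,z):
    m=yaw().as_matrix();s=sensors.state()
    print("shift",to(x,y,z),"yaw of tool y",np.degrees(np.arctan2(m[1,1],m[0,1])).round(2),"axis",m[:,2].round(3),"open",round(s["opening"],4),"grip",s["gripper_force"],"q",np.round(s["joint_pos"],2),"t",s["clock"],"pos",s["eef_pos"].round(4))
E
python3 -c "
from h import *
rep(.5398,-.2755,.09)"
```

```text
clock: 1.1
eef_pos: [0.2437, -0.602, 0.2305]
tool_rot: [-0.001, 0.666, 0.746, 0.0]
wrist_force: [0.3, -0.4, 0.3]
opening: 0.064
gripper_force: 0.0
shift [0.2909 0.3311 0.1409] yaw of tool y 6.47 axis [-0.     0.001 -1.   ] open 0.064 grip 0.0 q [ 1.26  0.39 -0.17  1.59  0.07  1.17  1.18] t 1.1 pos [ 0.2437 -0.602   0.2305]
```

```bash
python3 -m jog '[[[0.036,0.041,0],[0,0,0],0.5],[[0.036,0.041,0],[0,0,0],0.5],[[0.036,0.041,0],[0,0,0],0.5],[[0.036,0.041,0.02],[0,0,0],0.5],[[0.036,0.041,0.03],[0,0,0],0.5],[[0.036,0.041,0.03],[0,0,0],0.5],[[0.036,0.041,0.03],[0,0,0],0.5],[[0.036,0.041,0.03],[0,0,0],0.5],[[0,0,0],[0,0,0],0.5],[[0,0,0],[0,0,0],0.5]]'
python3 -c "
from h import *
rep(.5398,-.2755,.024)
import cv2
for n in ('top','scene'):
  i=cams.camera(n)[:,:,::-1];u,v=px([.54,-.275,.05],n).astype(int);print(u,v)
  cv2.imwrite('pics/a_%s.png'%n,cv2.resize(i[max(0,v-80):v+80,u-100:u+100],None,fx=4,fy=4))"
```

```text
clock: 2.35
eef_pos: [0.5364, -0.2788, 0.0909]
tool_rot: [-0.0, 0.666, 0.746, -0.001]
wrist_force: [-0.8, -1.0, -0.0]
opening: 0.0639
gripper_force: 0.0
shift [0.0029 0.0039 0.0669] yaw of tool y 6.53 axis [-0.001 -0.    -1.   ] open 0.0639 grip 0.0 q [ 0.68  0.48 -0.34  1.8   0.2   0.89  0.37] t 2.35 pos [ 0.5364 -0.2788  0.0909]
449 234
259 160
```

View pics/a_scene.png

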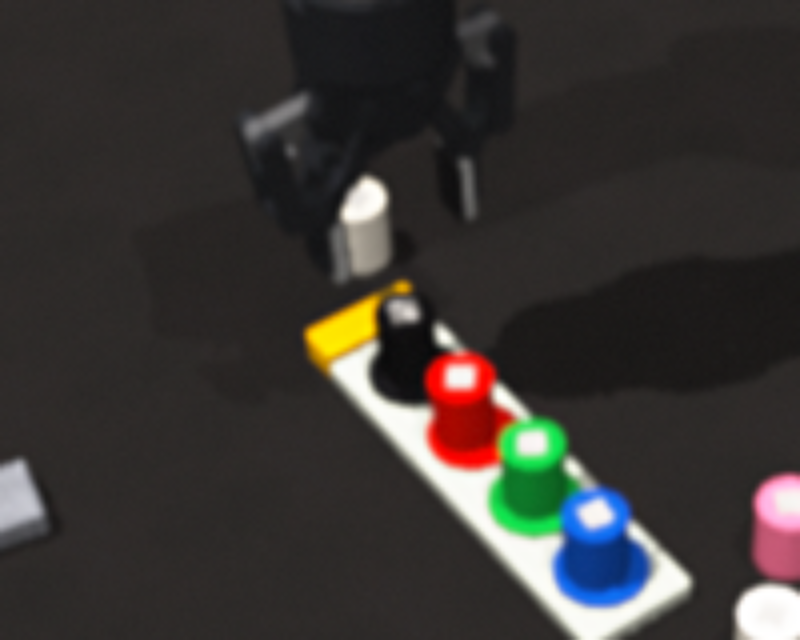

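The gripper stands over the black specimen, nicely straddling the row, with the neighbours clear. Descend and grip.

```bash
python3 -m jog '[[[0.003,0.004,0.02],[0,0,0],0.5],[[0,0,0.027],[0,0,0],0.5],[[0,0,0.02],[0,0,0],0.5],[[0,0,0],[0,0,0],0.5],[[0,0,0],[0,0,0],-1],[[0,0,0],[0,0,0],-1],[[0,0,0],[0,0,0],-1],[[0,0,0],[0,0,0],-1],[[0,0,0],[0,0,0],-1],[[0,0,0],[0,0,0],-1]]' 40
python3 -c "
from h import *
rep(.6138,.1751,.03)"
```

```text
clock: 3.7
eef_pos: [0.5415, -0.2757, 0.0255]
tool_rot: [0.001, 0.665, 0.747, 0.0]
wrist_force: [0.2, 0.0, 5.3]
opening: 0.0309
gripper_force: 39.7
shift [ 0.4396  0.1236 -0.0048] yaw of tool y 6.59 axis [ 0.002 -0.001 -1.   ] open 0.0309 grip 39.74586725234985 q [ 0.65  0.58 -0.31  1.82  0.24  0.78  0.33] t 3.7 pos [ 0.5415 -0.2757  0.0255]
```

```bash
python3 -m jog '[[[0,0,-0.02],[0,0,0],-1],[[0,0,-0.04],[0,0,0],-1],[[0,0,-0.04],[0,0,0],-1],[[0,0,0],[0,0,-10.5],-1],[[0,0,0],[0,0,-10.5],-1],[[0,0,0],[0,0,-10.5],-1],[[0,0,0],[0,0,-10.5],-1],[[0,0,0],[0,0,-10.5],-1],[[0,0,0],[0,0,-10.5],-1],[[0,0,0],[0,0,0],-1]]' 40
python3 -c "
from h import *
rep(.6138,.1751,.06)"
```

```text
clock: 4.95
eef_pos: [0.5398, -0.2752, 0.1245]
tool_rot: [-0.0, 0.178, 0.984, 0.0]
wrist_force: [0.4, 0.1, -1.2]
opening: 0.0308
gripper_force: 39.6
shift [0.0886 0.4477 0.0646] yaw of tool y 69.47 axis [-0.001  0.    -1.   ] open 0.0308 grip 39.573211669921875 q [ 0.86  0.48 -0.57  1.77  0.3   0.98  1.38] t 4.95 pos [ 0.5398 -0.2752  0.1245]
```

```bash
python3 -m jog '[[[0.0098,0.0497,0],[0,0,0],-1],[[0.0098,0.0497,0],[0,0,0],-1],[[0.0098,0.0497,0],[0,0,0],-1],[[0.0098,0.0497,0],[0,0,0],-1],[[0.0098,0.0497,0],[0,0,0],-1],[[0.0098,0.0497,0],[0,0,0],-1],[[0.0098,0.0497,0.01],[0,0,0],-1],[[0.0098,0.0497,0.02],[0,0,0],-1],[[0.0098,0.0497,0.02],[0,0,0],-1],[[0,0,0.01],[0,0,0],-1],[[0,0,0],[0,0,0],-1]]' 40
python3 -c "
from h import *
rep(.6138,.1751,.02)
import cv2
for n in ('scene',):
  i=cams.camera(n)[:,:,::-1];u,v=px([.58,.19,.03],n).astype(int);print(u,v)
  cv2.imwrite('pics/b_%s.png'%n,cv2.resize(i[max(0,v-75):v+75,u-100:u+100],None,fx=4,fy=4))"
```

```text
clock: 6.32
eef_pos: [0.6125, 0.174, 0.0631]
tool_rot: [-0.001, 0.178, 0.984, -0.001]
wrist_force: [0.1, -0.7, -0.4]
opening: 0.0306
gripper_force: 39.8
shift [-0.0009  0.0017  0.0431] yaw of tool y 69.53 axis [-0.003 -0.002 -1.   ] open 0.0306 grip 39.7838419675827 q [ 0.13  0.64 -0.62  1.72  0.44  0.93  0.55] t 6.325 pos [0.6125 0.174  0.0631]
370 360
```

View pics/b_scene.png

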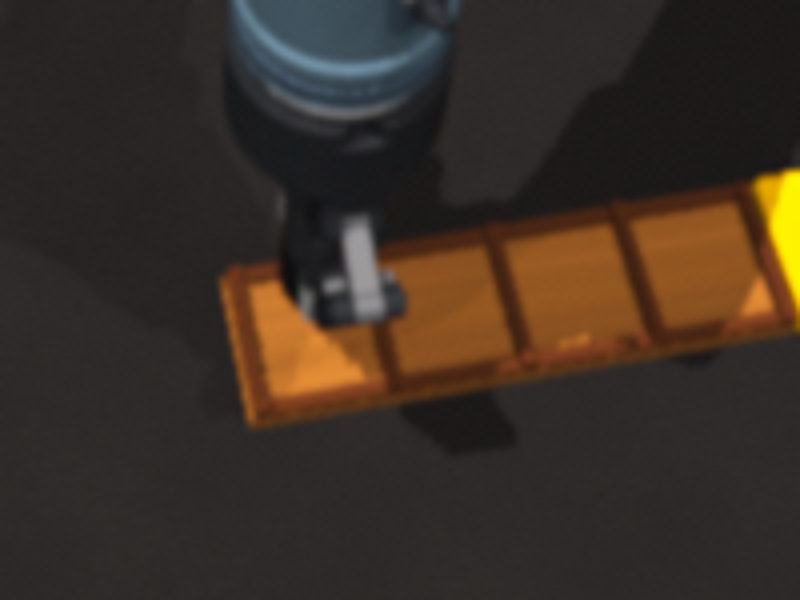

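The gripper is over the far pocket, with the raised specimen hidden behind the finger. That is consistent with the computed position, so lower it slowly.

```bash
python3 -m jog '[[[-0.001,0.0015,0.015],[0,0,0],-1],[[0,0,0.015],[0,0,0],-1],[[0,0,0.007],[0,0,0],-1],[[0,0,0.003],[0,0,0],-1],[[0,0,0.001],[0,0,0],-1],[[0,0,0],[0,0,0],-1]]' 40
python3 -c "
from h import *
rep(.6138,.1751,.02)"
```

```text
clock: 7.12
eef_pos: [0.6153, 0.1761, 0.0236]
tool_rot: [0.0, 0.177, 0.984, 0.0]
wrist_force: [0.4, 0.1, -0.4]
opening: 0.0309
gripper_force: 39.8
shift [ 0.0011 -0.0015  0.0036] yaw of tool y 69.61 axis [ 0.001  0.    -1.   ] open 0.0309 grip 39.76775944232941 q [ 0.11  0.69 -0.59  1.72  0.48  0.87  0.52] t 7.125 pos [0.6153 0.1761 0.0236]
```

```bash
python3 -m jog '[[[0,0,0.0015],[0,0,0],-1],[[0,0,0.001],[0,0,0],-1],[[0,0,0],[0,0,0],-1]]' 40
python3 -c "
from h import *
rep(.6138,.1751,.02)"
```

```text
clock: 7.5
eef_pos: [0.6151, 0.1757, 0.0208]
tool_rot: [-0.0, 0.177, 0.984, -0.0]
wrist_force: [-0.1, 0.2, -0.6]
opening: 0.0307
gripper_force: 39.8
shift [ 0.0009 -0.001   0.0008] yaw of tool y 69.6 axis [-0. -0. -1.] open 0.0307 grip 39.768306612968445 q [ 0.11  0.69 -0.59  1.73  0.48  0.87  0.52] t 7.5 pos [0.6151 0.1757 0.0208]
```

```bash
python3 -m jog '[[[0,0,0.001],[0,0,0],-1],[[0,0,0],[0,0,0],-1]]'; python3 -m jog '[[[0,0,0.001],[0,0,0],-1],[[0,0,0],[0,0,0],-1]]'
```

```text
clock: 7.75
eef_pos: [0.6152, 0.1758, 0.0206]
tool_rot: [0.0, 0.177, 0.984, -0.0]
wrist_force: [-1.7, -0.4, 3.9]
opening: 0.031
gripper_force: 40.2
clock: 8.0
eef_pos: [0.6152, 0.1758, 0.0206]
tool_rot: [0.0, 0.177, 0.984, -0.001]
wrist_force: [-3.6, -2.2, 10.2]
opening: 0.0307
gripper_force: 40.8
```

Contact is at z≈0.0206, as expected. Release and rise.

```bash
python3 -m jog '[[[0,0,-0.0015],[0,0,0],-1],[[0,0,0],[0,0,0],0],[[0,0,0],[0,0,0],0.5],[[0,0,0],[0,0,0],0.5],[[0,0,0],[0,0,0],0.5],[[0,0,-0.02],[0,0,0],0.5],[[0,0,-0.04],[0,0,0],0.5],[[0,0,-0.04],[0,0,0],0.5],[[0,0,0],[0,0,0],0.5]]'
python3 -m jog '[[[0,0,0],[0,0,10.5],0.5],[[0,0,0],[0,0,10.5],0.5],[[0,0,0],[0,0,10.5],0.5],[[0,0,0],[0,0,10.5],0.5],[[0,0,0],[0,0,10.5],0.5],[[0,0,0],[0,0,10.5],0.5],[[0,0,0],[0,0,0],0.5]]'
python3 -c "
from h import *
rep(.5340,-.2215,.09)"
```

```text
clock: 9.12
eef_pos: [0.6188, 0.1778, 0.1265]
tool_rot: [0.005, 0.177, 0.984, 0.002]
wrist_force: [0.6, -0.1, -0.4]
opening: 0.0641
gripper_force: 0.0
clock: 10.0
eef_pos: [0.6147, 0.1759, 0.1204]
tool_rot: [0.0, 0.664, 0.747, -0.0]
wrist_force: [-0.3, -0.5, -0.2]
opening: 0.0641
gripper_force: 0.0
shift [-0.3852 -0.1268  0.0306] yaw of tool y 6.74 axis [-0. -0. -1.] open 0.0641 grip 0.0 q [-0.01  0.52 -0.43  1.69  0.25  0.99 -0.41] t 10.0 pos [0.6147 0.1759 0.1204]
```

```bash
python3 -m jog '[[[-0.048,-0.016,0],[0,0,0],0.5],[[-0.048,-0.016,0],[0,0,0],0.5],[[-0.048,-0.016,0],[0,0,0],0.5],[[-0.048,-0.016,0],[0,0,0],0.5],[[-0.048,-0.016,0],[0,0,0],0.5],[[-0.048,-0.016,0],[0,0,0],0.5],[[-0.048,-0.016,0.015],[0,0,0],0.5],[[-0.048,-0.016,0.015],[0,0,0],0.5],[[0,0,0],[0,0,0],0.5],[[0,0,0],[0,0,0],0.5]]'
python3 -c "
from h import *
rep(.5345,-.2215,.0245)
import cv2
i=cams.camera('top')[:,:,::-1];cv2.imwrite('pics/c.png',cv2.resize(i[170:330,120:520],None,fx=2,fy=2,interpolation=cv2.INTER_CUBIC))"
```

```text
clock: 11.25
eef_pos: [0.5321, -0.2199, 0.0902]
tool_rot: [-0.0, 0.665, 0.747, 0.0]
wrist_force: [0.8, 0.7, -0.2]
opening: 0.064
gripper_force: 0.0
shift [-0.002   0.0022  0.0657] yaw of tool y 6.69 axis [ 0.     0.001 -1.   ] open 0.064 grip 0.0 q [ 0.59  0.43 -0.32  1.87  0.17  0.86  0.3 ] t 11.25 pos [ 0.5321 -0.2199  0.0902]
```

View pics/c.png

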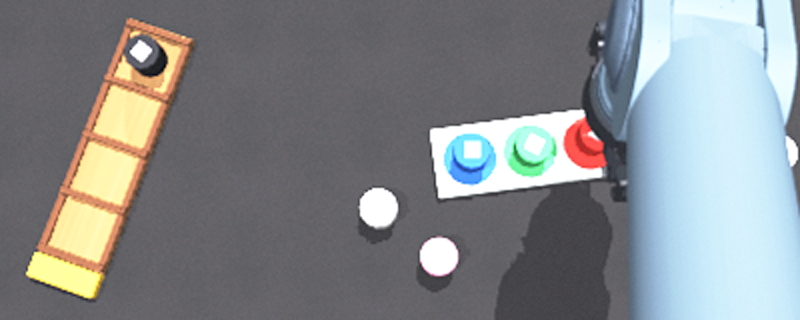

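The black specimen stands in the far pocket, with its top at about (191,196) in the full picture. The red one is under the gripper, so grip it.

```bash
python3 -m jog '[[[-0.002,0.002,0.02],[0,0,0],0.5],[[0,0,0.027],[0,0,0],0.5],[[0,0,0.019],[0,0,0],0.5],[[0,0,0],[0,0,0],0.5],[[0,0,0],[0,0,0],-1],[[0,0,0],[0,0,0],-1],[[0,0,0],[0,0,0],-1],[[0,0,0],[0,0,0],-1],[[0,0,0],[0,0,0],-1]]' 40
python3 -m jog '[[[0,0,-0.02],[0,0,0],-1],[[0,0,-0.04],[0,0,0],-1],[[0,0,-0.04],[0,0,0],-1],[[0,0,0],[0,0,-10.5],-1],[[0,0,0],[0,0,-10.5],-1],[[0,0,0],[0,0,-10.5],-1],[[0,0,0],[0,0,-10.5],-1],[[0,0,0],[0,0,-10.5],-1],[[0,0,0],[0,0,-10.5],-1],[[0,0,0],[0,0,0],-1]]' 40
python3 -c "
from h import *
rep(.5632,.1938,.06);print(w((190.5,196),.05))"
```

```text
clock: 12.42
eef_pos: [0.5354, -0.2225, 0.0255]
tool_rot: [0.001, 0.665, 0.747, 0.0]
wrist_force: [0.9, -0.8, 6.4]
opening: 0.0307
gripper_force: 39.8
clock: 13.68
eef_pos: [0.5337, -0.2222, 0.1245]
tool_rot: [-0.0, 0.178, 0.984, 0.0]
wrist_force: [-0.5, 0.3, -1.3]
opening: 0.0309
gripper_force: 39.6
shift [0.1183 0.3999 0.0646] yaw of tool y 69.46 axis [-0.001  0.    -1.   ] open 0.0309 grip 39.637107253074646 q [ 0.77  0.42 -0.54  1.84  0.26  0.95  1.33] t 13.675 pos [ 0.5337 -0.2222  0.1245]
[0.61474719 0.17511514]
```

```bash
python3 -m jog '[[[0.0148,0.05,0],[0,0,0],-1],[[0.0148,0.05,0],[0,0,0],-1],[[0.0148,0.05,0],[0,0,0],-1],[[0.0148,0.05,0],[0,0,0],-1],[[0.0148,0.05,0],[0,0,0],-1],[[0.0148,0.05,0],[0,0,0],-1],[[0.0148,0.05,0],[0,0,0],-1],[[0.0148,0.05,0],[0,0,0],-1],[[0,0,0.03],[0,0,0],-1],[[0,0,0.03],[0,0,0],-1],[[0,0,0],[0,0,0],-1],[[0,0,0],[0,0,0],-1]]' 40
python3 -c "
from h import *
rep(.5632,.1938,.0225)"
```

```text
clock: 15.18
eef_pos: [0.5633, 0.1942, 0.0653]
tool_rot: [0.001, 0.178, 0.984, 0.0]
wrist_force: [0.8, 0.6, -1.0]
opening: 0.031
gripper_force: 39.8
shift [ 0.     -0.0004  0.0428] yaw of tool y 69.51 axis [ 0.001  0.    -1.   ] open 0.031 grip 39.81011509895325 q [ 0.09  0.56 -0.61  1.83  0.41  0.88  0.5 ] t 15.175 pos [0.5633 0.1942 0.0653]
```

```bash
python3 -m jog '[[[0,0,0.015],[0,0,0],-1],[[0,0,0.015],[0,0,0],-1],[[0,0,0.009],[0,0,0],-1],[[0,0,0.003],[0,0,0],-1],[[0,0,0],[0,0,0],-1],[[0,0,0],[0,0,0],-1]]' 40;  python3 -m jog '[[[0,0,0.001],[0,0,0],-1],[[0,0,0],[0,0,0],-1]]'; python3 -m jog '[[[0,0,0.001],[0,0,0],-1],[[0,0,0],[0,0,0],-1]]'
```

```text
clock: 15.92
eef_pos: [0.5632, 0.1944, 0.0227]
tool_rot: [0.0, 0.177, 0.984, 0.0]
wrist_force: [-0.1, 0.0, -0.6]
opening: 0.0305
gripper_force: 39.8
clock: 16.18
eef_pos: [0.5629, 0.1941, 0.0215]
tool_rot: [0.0, 0.177, 0.984, 0.0]
wrist_force: [-0.6, 0.4, -1.0]
opening: 0.031
gripper_force: 39.8
clock: 16.42
eef_pos: [0.5629, 0.1941, 0.0206]
tool_rot: [0.0, 0.177, 0.984, 0.0]
wrist_force: [1.1, -0.0, 0.9]
opening: 0.0309
gripper_force: 40.1
```

Touchdown. Release, rise and turn back.

```bash
python3 -m jog '[[[0,0,0],[0,0,0],0],[[0,0,0],[0,0,0],0.5],[[0,0,0],[0,0,0],0.5],[[0,0,0],[0,0,0],0.5],[[0,0,-0.02],[0,0,0],0.5],[[0,0,-0.04],[0,0,0],0.5],[[0,0,-0.04],[0,0,0],0.5],[[0,0,0],[0,0,0],0.5]]'
python3 -m jog '[[[0,0,0],[0,0,10.5],0.5],[[0,0,0],[0,0,10.5],0.5],[[0,0,0],[0,0,10.5],0.5],[[0,0,0],[0,0,10.5],0.5],[[0,0,0],[0,0,10.5],0.5],[[0,0,0],[0,0,10.5],0.5],[[0,0,0],[0,0,0],0.5]]'
python3 -c "
from h import *
rep(.5275,-.1671,.09)"
```

```text
clock: 17.42
eef_pos: [0.5663, 0.1961, 0.126]
tool_rot: [0.005, 0.177, 0.984, 0.002]
wrist_force: [-0.1, 0.2, -0.2]
opening: 0.0639
gripper_force: 0.0
clock: 18.3
eef_pos: [0.5622, 0.194, 0.1201]
tool_rot: [-0.0, 0.664, 0.747, -0.0]
wrist_force: [-0.2, -0.4, 0.0]
opening: 0.064
gripper_force: 0.0
shift [-0.3545 -0.0768  0.0304] yaw of tool y 6.74 axis [-0.001 -0.001 -1.   ] open 0.064 grip 0.0 q [-0.05  0.44 -0.43  1.81  0.22  0.94 -0.46] t 18.3 pos [0.5622 0.194  0.1201]
```

```bash
python3 -m jog '[[[-0.044,-0.0096,0],[0,0,0],0.5],[[-0.044,-0.0096,0],[0,0,0],0.5],[[-0.044,-0.0096,0],[0,0,0],0.5],[[-0.044,-0.0096,0],[0,0,0],0.5],[[-0.044,-0.0096,0],[0,0,0],0.5],[[-0.044,-0.0096,0],[0,0,0],0.5],[[-0.044,-0.0096,0],[0,0,0],0.5],[[-0.0465,-0.0096,0.015],[0,0,0],0.5],[[0,0,0.015],[0,0,0],0.5],[[0,0,0],[0,0,0],0.5],[[0,0,0],[0,0,0],0.5]]'
python3 -c "
from h import *
rep(.5275,-.1671,.0245)"
```

```text
clock: 19.68
eef_pos: [0.5278, -0.1646, 0.0905]
tool_rot: [-0.0, 0.664, 0.748, 0.001]
wrist_force: [-1.1, 0.2, 0.2]
opening: 0.0639
gripper_force: 0.0
shift [-0.0025 -0.0006  0.066 ] yaw of tool y 6.84 axis [ 0.     0.001 -1.   ] open 0.0639 grip 0.0 q [ 0.49  0.39 -0.3   1.93  0.15  0.84  0.22] t 19.675 pos [ 0.5278 -0.1646  0.0905]
```

```bash
python3 -m jog '[[[-0.0025,-0.0005,0.02],[0,0,0],0.5],[[0,0,0.027],[0,0,0],0.5],[[0,0,0.019],[0,0,0],0.5],[[0,0,0],[0,0,0],0.5],[[0,0,0],[0,0,0],-1],[[0,0,0],[0,0,0],-1],[[0,0,0],[0,0,0],-1],[[0,0,0],[0,0,0],-1],[[0,0,0],[0,0,0],-1]]' 40
python3 -m jog '[[[0,0,-0.02],[0,0,0],-1],[[0,0,-0.04],[0,0,0],-1],[[0,0,-0.04],[0,0,0],-1],[[0,0,0],[0,0,-10.5],-1],[[0,0,0],[0,0,-10.5],-1],[[0,0,0],[0,0,-10.5],-1],[[0,0,0],[0,0,-10.5],-1],[[0,0,0],[0,0,-10.5],-1],[[0,0,0],[0,0,-10.5],-1],[[0,0,0],[0,0,0],-1]]' 40
python3 -c "
from h import *
rep(.5125,.2125,.06)"
```

```text
clock: 20.8
eef_pos: [0.5282, -0.1697, 0.0255]
tool_rot: [0.001, 0.665, 0.747, 0.001]
wrist_force: [-0.6, 0.8, 6.1]
opening: 0.0311
gripper_force: 39.8
clock: 22.05
eef_pos: [0.5264, -0.1695, 0.1246]
tool_rot: [-0.0, 0.178, 0.984, 0.0]
wrist_force: [-0.4, -0.4, 0.1]
opening: 0.0314
gripper_force: 39.6
shift [0.147  0.3529 0.0646] yaw of tool y 69.47 axis [-0.001  0.    -1.   ] open 0.0314 grip 39.59407567977905 q [ 0.67  0.37 -0.51  1.9   0.22  0.92  1.27] t 22.05 pos [ 0.5264 -0.1695  0.1246]
```

```bash
python3 -m jog '[[[0.0208,0.0504,0],[0,0,0],-1],[[0.0208,0.0504,0],[0,0,0],-1],[[0.0208,0.0504,0],[0,0,0],-1],[[0.0208,0.0504,0],[0,0,0],-1],[[0.0208,0.0504,0],[0,0,0],-1],[[0.0208,0.0504,0],[0,0,0],-1],[[0.0208,0.0504,0],[0,0,0],-1],[[0,0,0.03],[0,0,0],-1],[[0,0,0.03],[0,0,0],-1],[[0,0,0],[0,0,0],-1],[[0,0,0],[0,0,0],-1]]' 40
python3 -c "
from h import *
rep(.5125,.2125,.0225)"
```

```text
clock: 23.42
eef_pos: [0.5141, 0.2121, 0.0652]
tool_rot: [0.001, 0.178, 0.984, 0.0]
wrist_force: [0.0, 0.6, -1.2]
opening: 0.0309
gripper_force: 39.8
shift [ 0.0016 -0.0002  0.0427] yaw of tool y 69.51 axis [ 0.001  0.    -1.   ] open 0.0309 grip 39.782626032829285 q [ 0.04  0.49 -0.61  1.92  0.37  0.84  0.45] t 23.425 pos [0.5141 0.2121 0.0652]
```

```bash
python3 -m jog '[[[0,0,0.015],[0,0,0],-1],[[0,0,0.015],[0,0,0],-1],[[0,0,0.009],[0,0,0],-1],[[0,0,0.003],[0,0,0],-1],[[0,0,0],[0,0,0],-1],[[0,0,0],[0,0,0],-1]]' 40;  python3 -m jog '[[[0,0,0.001],[0,0,0],-1],[[0,0,0],[0,0,0],-1]]'; python3 -m jog '[[[0,0,0.001],[0,0,0],-1],[[0,0,0],[0,0,0],-1]]'
```

```text
clock: 24.18
eef_pos: [0.5138, 0.2122, 0.0227]
tool_rot: [0.0, 0.177, 0.984, 0.0]
wrist_force: [-0.3, 0.1, -0.0]
opening: 0.0309
gripper_force: 39.8
clock: 24.42
eef_pos: [0.5136, 0.212, 0.0215]
tool_rot: [0.0, 0.177, 0.984, 0.0]
wrist_force: [-0.2, 0.6, -0.6]
opening: 0.0307
gripper_force: 39.8
clock: 24.68
eef_pos: [0.5137, 0.212, 0.0205]
tool_rot: [0.0, 0.177, 0.984, 0.0]
wrist_force: [-0.7, -0.6, 0.8]
opening: 0.031
gripper_force: 40.0
```

```bash
python3 -m jog '[[[0,0,0],[0,0,0],0],[[0,0,0],[0,0,0],0.5],[[0,0,0],[0,0,0],0.5],[[0,0,0],[0,0,0],0.5],[[0,0,-0.02],[0,0,0],0.5],[[0,0,-0.04],[0,0,0],0.5],[[0,0,-0.04],[0,0,0],0.5],[[0,0,0],[0,0,0],0.5]]'
python3 -m jog '[[[0,0,0],[0,0,10.5],0.5],[[0,0,0],[0,0,10.5],0.5],[[0,0,0],[0,0,10.5],0.5],[[0,0,0],[0,0,10.5],0.5],[[0,0,0],[0,0,10.5],0.5],[[0,0,0],[0,0,10.5],0.5],[[0,0,0],[0,0,0],0.5]]'
python3 -c "
from h import *
rep(.5222,-.1137,.09)"
```

```text
clock: 25.68
eef_pos: [0.5168, 0.2141, 0.1256]
tool_rot: [0.004, 0.177, 0.984, 0.002]
wrist_force: [0.2, 0.6, 0.1]
opening: 0.0642
gripper_force: 0.0
clock: 26.55
eef_pos: [0.513, 0.2119, 0.1201]
tool_rot: [-0.0, 0.664, 0.747, -0.0]
wrist_force: [-0.5, 0.5, -0.1]
opening: 0.0643
gripper_force: 0.0
shift [-0.3244 -0.029   0.0303] yaw of tool y 6.74 axis [-0.001 -0.001 -1.   ] open 0.0643 grip 0.0 q [-0.09  0.37 -0.44  1.9   0.2   0.91 -0.51] t 26.55 pos [0.513  0.2119 0.1201]
```

```bash
python3 -m jog '[[[-0.046,-0.004,0],[0,0,0],0.5],[[-0.046,-0.004,0],[0,0,0],0.5],[[-0.046,-0.004,0],[0,0,0],0.5],[[-0.046,-0.004,0],[0,0,0],0.5],[[-0.046,-0.004,0],[0,0,0],0.5],[[-0.046,-0.004,0],[0,0,0],0.5],[[-0.046,-0.004,0],[0,0,0],0.5],[[-0.002,-0.001,0.015],[0,0,0],0.5],[[0,0,0.015],[0,0,0],0.5],[[0,0,0],[0,0,0],0.5],[[0,0,0],[0,0,0],0.5],[[0,0,0],[0,0,0],0.5]]'
python3 -c "
from h import *
rep(.5222,-.1137,.0245)"
```

```text
clock: 28.05
eef_pos: [0.5226, -0.1122, 0.0908]
tool_rot: [0.0, 0.664, 0.747, 0.0]
wrist_force: [0.5, -0.9, 0.1]
opening: 0.0642
gripper_force: 0.0
shift [-0.0014 -0.0006  0.0663] yaw of tool y 6.72 axis [ 0.001  0.    -1.   ] open 0.0642 grip 0.0 q [ 0.39  0.36 -0.3   1.97  0.14  0.82  0.13] t 28.05 pos [ 0.5226 -0.1122  0.0908]
```

```bash
python3 -m jog '[[[-0.001,0,0.02],[0,0,0],0.5],[[0,0,0.027],[0,0,0],0.5],[[0,0,0.019],[0,0,0],0.5],[[0,0,0],[0,0,0],0.5],[[0,0,0],[0,0,0],-1],[[0,0,0],[0,0,0],-1],[[0,0,0],[0,0,0],-1],[[0,0,0],[0,0,0],-1],[[0,0,0],[0,0,0],-1]]' 40
python3 -m jog '[[[0,0,-0.02],[0,0,0],-1],[[0,0,-0.04],[0,0,0],-1],[[0,0,-0.04],[0,0,0],-1],[[0,0,0],[0,0,-10.5],-1],[[0,0,0],[0,0,-10.5],-1],[[0,0,0],[0,0,-10.5],-1],[[0,0,0],[0,0,-10.5],-1],[[0,0,0],[0,0,-10.5],-1],[[0,0,0],[0,0,-10.5],-1],[[0,0,0],[0,0,0],-1]]' 40
python3 -c "
from h import *
rep(.4619,.2313,.06)"
```

```text
clock: 29.18
eef_pos: [0.5234, -0.1144, 0.0256]
tool_rot: [0.001, 0.665, 0.747, 0.001]
wrist_force: [-0.1, -0.5, 6.6]
opening: 0.0306
gripper_force: 39.8
clock: 30.42
eef_pos: [0.5212, -0.1142, 0.1237]
tool_rot: [-0.001, 0.178, 0.984, 0.0]
wrist_force: [0.5, -0.7, -0.4]
opening: 0.031
gripper_force: 39.6
shift [0.1766 0.3028 0.0639] yaw of tool y 69.47 axis [-0.001  0.    -1.   ] open 0.031 grip 39.56313908100128 q [ 0.57  0.34 -0.49  1.95  0.2   0.9   1.19] t 30.425 pos [ 0.5212 -0.1142  0.1237]
```

```bash
python3 -m jog '[[[0.0252,0.0433,0],[0,0,0],-1],[[0.0252,0.0433,0],[0,0,0],-1],[[0.0252,0.0433,0],[0,0,0],-1],[[0.0252,0.0433,0],[0,0,0],-1],[[0.0252,0.0433,0],[0,0,0],-1],[[0.0252,0.0433,0],[0,0,0],-1],[[0.0252,0.0433,0],[0,0,0],-1],[[0,0,0.03],[0,0,0],-1],[[0,0,0.03],[0,0,0],-1],[[0,0,0],[0,0,0],-1],[[0,0,0],[0,0,0],-1]]' 40
python3 -c "
from h import *
rep(.4619,.2313,.0225)"
```

```text
clock: 31.8
eef_pos: [0.4628, 0.2316, 0.0649]
tool_rot: [0.0, 0.178, 0.984, 0.0]
wrist_force: [-0.0, -0.2, -0.4]
opening: 0.031
gripper_force: 39.7
shift [ 0.0008 -0.0006  0.0424] yaw of tool y 69.51 axis [ 0.001  0.    -1.   ] open 0.031 grip 39.73607361316681 q [-0.01  0.43 -0.62  2.01  0.35  0.8   0.39] t 31.8 pos [0.4628 0.2316 0.0649]
```

```bash
python3 -m jog '[[[0,0,0.015],[0,0,0],-1],[[0,0,0.015],[0,0,0],-1],[[0,0,0.009],[0,0,0],-1],[[0,0,0.003],[0,0,0],-1],[[0,0,0],[0,0,0],-1],[[0,0,0],[0,0,0],-1]]' 40;  python3 -m jog '[[[0,0,0.001],[0,0,0],-1],[[0,0,0],[0,0,0],-1]]'; python3 -m jog '[[[0,0,0.001],[0,0,0],-1],[[0,0,0],[0,0,0],-1]]'
```

```text
clock: 32.55
eef_pos: [0.4627, 0.2317, 0.0226]
tool_rot: [0.0, 0.177, 0.984, 0.0]
wrist_force: [-0.9, 0.4, -0.6]
opening: 0.0307
gripper_force: 39.7
clock: 32.8
eef_pos: [0.4625, 0.2314, 0.0215]
tool_rot: [0.0, 0.177, 0.984, 0.0]
wrist_force: [0.0, -0.3, -0.6]
opening: 0.0307
gripper_force: 39.7
clock: 33.05
eef_pos: [0.4625, 0.2315, 0.0206]
tool_rot: [0.0, 0.177, 0.984, 0.0]
wrist_force: [0.0, -0.6, 2.2]
opening: 0.031
gripper_force: 40.0
```

Release, rise to a clear height, back off towards the robot's right, and look.

```bash
python3 -m jog '[[[0,0,0],[0,0,0],0],[[0,0,0],[0,0,0],0.5],[[0,0,0],[0,0,0],0.5],[[0,0,0],[0,0,0],0.5],[[0,0,-0.02],[0,0,0],0.5],[[0,0,-0.04],[0,0,0],0.5],[[0,0,-0.04],[0,0,0],0.5],[[0,-0.05,-0.02],[0,0,0],0.5],[[0,-0.05,-0.02],[0,0,0],0.5],[[0,-0.05,0],[0,0,0],0.5],[[0,-0.05,0],[0,0,0],0.5],[[0,0,0],[0,0,0],0.5]]'
python3 -c "
from h import *
import cv2
for n in ('top','scene'): cv2.imwrite('pics/z_%s.png'%n,cams.camera(n)[:,:,::-1])
i=cv2.imread('pics/z_scene.png');cv2.imwrite('pics/z_crop.png',cv2.resize(i[300:410,310:500],None,fx=4,fy=4,interpolation=cv2.INTER_CUBIC))"
```

```text
clock: 34.55
eef_pos: [0.3911, 0.0401, 0.1608]
tool_rot: [0.0, 0.181, 0.984, -0.001]
wrist_force: [-0.5, 1.0, 0.4]
opening: 0.0642
gripper_force: 0.0
```

View pics/z_top.png

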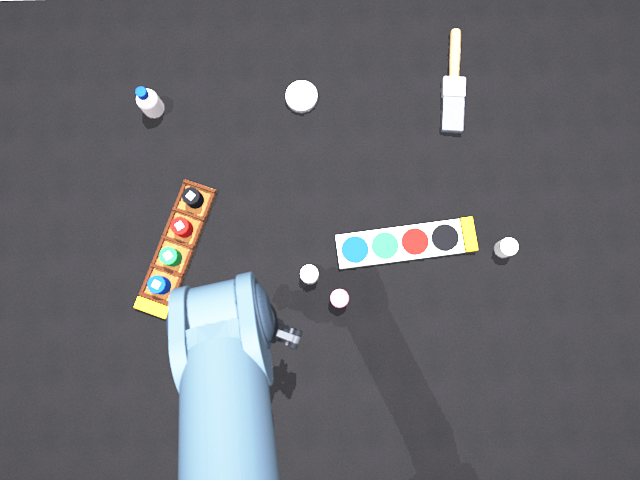

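View pics/z_crop.png

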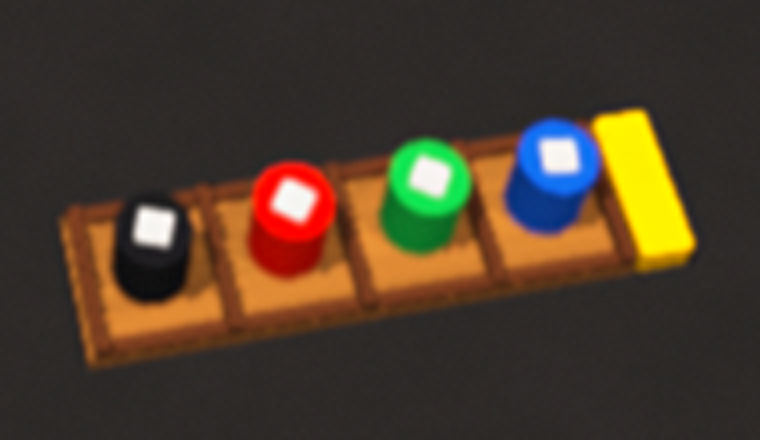

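All four stand upright in their pockets in the right order: blue (158,285) nearest the yellow block, then green (170,257), red (181,227) and black (192,197). The disc, bottle, brush and look-alikes have not moved.

```bash
python3 -c "
from bench import ticket
print(ticket.job_done())"
```

```text
the job is handed in; nothing more can be done
None
```

All four specimens stand upright, polished face up, in the retest rack in reverse order (blue nearest the yellow block, then green, red, black), nothing else was disturbed, and the job was handed in at about 35 s.

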